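# Close and lock the travel crate

## Task

Get the larger travel crate ready to go: push its raised lid all the way down with the fingertips, then push the sliding catch on its front along to the left, as far as it goes, so that it locks over the lid's tongue. Only push, do not grip or lift anything; keep the crate where it stands, and leave the smaller tub with its lid open and the things round about alone.

Things in the scene. Friction and masses are not known exactly. Their poses are not given: they have to be found in the camera images.
- crate: the travel crate, the larger of two see-through plastic boxes: 180 mm (its x) x 200 mm (its y) x 90 mm high, about 2.2 kg, loose on the table. Origin under its centre on the table; x axis to the hinge side, away from the robot, y to the left along the front wall, z up. Stands left or right, turned up to 0.25 rad. Pale grey lid hinged along the far wall; black catch on a rail on the front wall
- crate_hinge (a point): the middle of the lid's hinge line, which runs along the crate's y: at x = +90, z = 90.5 mm in the crate's frame, level with the lid's underside. Axes as the crate's
- crate_lid (a joint): opening angle of the crate's lid (rad): 0 shut flat on the rim; starts at 0.55 to 0.95, front edge up. Pale grey panel 180 x 200 mm, 8 mm thick, with air holes; a tongue 32 mm wide, 16 mm long sticks out at the middle of its front edge. Stiff hinge (0.42 N m): it stays at any angle; about 3 N on the front edge moves it. Shut, its upper face is 98.5 mm above the table
- lid_edge (a point): the middle of the front edge of the crate lid, on its upper (outer) face, 180 mm from the hinge line; moves with the lid. x axis along the lid to the hinge, z out of the upper face
- crate_catch (a joint): travel (m) of the black catch along the front wall in the crate's +y (left as seen from the robot): starts at 0 to 0.008, to the right of the tongue; 0.05 is the stop, its roof then centred over the tongue of the shut lid. Slides stiffly (2 N), stays where left. From 0.02 its roof is in the tongue's way, so the lid must be down first
- catch_tab (a point): the middle of the top of the catch's finger tab: an upright black plate 20 mm (crate's x) x 10 mm (crate's y), standing 28 mm up from the catch's roof (28 mm wide along y, top 113 mm above the table). This point is 141 mm above the table, at x = -107, y = -50 mm + travel in the crate's frame. Axes as the crate's
- tub: the smaller see-through plastic box, 130 x 140 mm by 65 mm high, without a catch, its lid also standing open; loose, 1.2 kg; to be left as it is. Origin under its centre on the table, axes as the crate's
- tub_lid_edge (a point): the middle of the front edge of the tub's raised lid (6 mm thick), upper face; 130 mm from its hinge
- jar: a small white lidded jar, 60 mm across, 75 mm tall; origin under its centre
- cup: a white plastic cup, 60 mm across, 70 mm tall; origin under its centre
- tape: a roll of parcel tape lying flat, 96 mm across, 45 mm high; origin under its centre
- screwdriver: a screwdriver lying on the table in front of the left place; origin under its middle, x along it
- brush: a small brush lying on the table in front of the right place; origin under its middle, x along it
- mug: a white mug at the far edge, 76 mm across, 85 mm tall; origin under its centre
- carton: a small cardboard carton at the far edge, 70 x 110 x 50 mm; origin under its centre

How it is judged:
By the outcome, as a careful person would: the job done as asked, in the order asked, and still so for the second after the job is handed in, with the robot touching nothing.
It also fails if it takes over 48 s, if anything falls off the work surface, if the arm or the gripper's body presses on something with over 40 N, if the wrist force passes 120 N, or if a joint passes its speed limit or range.

## Robot

A 7-joint arm with a two-finger parallel gripper is mounted at the origin on the work surface. World frame = base frame: x ahead of the robot, y to its left, z up, the work surface at z = 0. Lengths are in m, angles in rad, forces in N, time in s.
With the tool pointing down it reaches from about 0.4 to 0.875 m from the base axis. Payload 19.3 kg.
Tool frame: the origin (TCP) lies midway between the tips of the shut fingers; the grasp point (between the pads) lies 19 mm behind it; x points along the fingers, y is the direction in which the jaws open and shut, and the axes are right-handed (so a half turn about x gives the same grasp; the last joint's range is limited). The gripper opens to 85 mm and grips with 20 to 120 N. Pads are 22 mm wide; open, the fingers measure 114 mm over their backs; the gripper's body (76 mm by 85 mm) begins 54 mm behind the grasp point. The pads swing forward as they close: fully open they stand 13 mm farther back than shut.
Start: joints at [-1.284, 0.521, -0.036, 1.599, 0.021, 1.021, -0.113], TCP at [0.218, 0.586, 0.231] pointing down, gripper open.
Joint ranges: [-2.91, 2.91], [-0.3, 2.13], [-1.5, 1.42], [0.17, 2.43], [-1.26, 4.41], [0.16, 1.93], [-2.52, 2.52]. Speed limits (rad/s): [1.89, 1.89, 2.39, 2.39, 3.01, 3.01, 3.01].

## Interface

Orientations are given as [roll, pitch, yaw] about the fixed x, y, z axes, in that order (R = Rz(yaw) Ry(pitch) Rx(roll)).
In Python, from workcell import bot gives the robot as it stands. The module is installed in compiled form; this text tells all that it offers.
- The arm moves only by the tool servo_tool, never from a script. Its argument "targets" is a list of rows, each an object of numbers: "x", "y", "z": the shift along the tool's x, y, z as a fraction of full scale; "wx", "wy", "wz": the turn, a rotation vector about the tool's x, y, z as a fraction of full scale. A call has 1 to 12 rows; each row is the pose to reach, as a shift and turn from the pose measured when the call began, along the tool's axes at that moment, turning the shorter way round; what a row does not reach only later rows make up. Full scale, the value 1, is 40 cm for a shift and 360 degrees for a turn. A row lasts 1/8 s, in which the tool goes at most 62.5 mm and 10.7 degrees, less where a joint would pass 70% of its speed; a pose out of reach is approached as far as the arm can. A call with a number of a shift or a turn outside -1 to 1 is refused whole. A call with a gripper value outside its range is refused whole. "grip" is the gripper command: -1 is shut, 1 is fully open, values between are in proportion, set as the call begins (left out, the last holds). The fingers move at their own pace and stop on an object; "squeeze" is the grip in N (left out, the last holds). Time passes only in rows, so rows that repeat a pose let the fingers close. It gives the time, the measured TCP pose, the force and the opening at its end, in the units of the state.
- bot.observe(): the state, without advancing time (a new reading comes with each control period).
- bot.grab_frame(name): name is "scene" or "top" or "wrist"; returns (picture, depth): 480x640x3 uint8, red, green, blue; 480x640 float32, m along the optical axis (not along the pixel's ray), 0 where there is no reading.
- bot.get_calibration(name): a dict with "intrinsics" (3x3 intrinsics, pixels), "R" (3x3) and "t" (3): a world point X has camera coordinates R X + t. Camera axes: x right, y down, z forward; pixel columns grow to the right and rows downward; lengths in m; the calibration is good to about 2 mm. A picture is of the moment at which its call begins: read the wrist's pose just before it. get_calibration takes no time and is no camera call; for the wrist camera it gives the pose at the moment of the call.
- bot.job_done(): hands the job in, once; it reports no verdict.
Trained networks look in the newest picture that a camera, given by its name, has taken for a name from the list of things; names that differ only in an ending like _2 or _b are one class to them, and where a whole thing is asked for, a point or a joint stands for the part that bears it (a point fixed in the world has none). Each returns a list of dicts, best first, with "confidence" (0 to 1); they miss things now and then, are a little off and sometimes report something else, mostly with a low value. They report only what shows in the picture. A call takes as long as a camera call.
- bot.trace(camera, target): "mask" (480x640 bool, what is visible of it) and "pixel" ([column, row] in pixels, amid what is visible of it).
The state is a dict: "clock": time; "qpos": joint angles; "qd": joint speeds; "joint_efforts": joint torques, N m; "position": TCP position; "tool_rot": TCP orientation; "force": force on the tool from outside, world axes, zero at the start; "moment": the same for the moment, N m; "grip_width": finger opening in m.
Only numpy, scipy, OpenCV 4.12 (cv2) and the standard library are available. Lean on these libraries where they do the work, as an engineer would, in place of code of your own. Each camera call takes 0.05 s, during which the arm holds its last target. There are 200 camera calls.

## Working session

There is one attempt and no reset: what is moved stays moved. The work goes in short steps, Python scripts to look and compute and a tool call to move; the robot and the scene stay as the last step left them, time stands still between calls to the robot, and variables do not carry over. Pictures are saved under pics/ and viewed, on a budget of 10 in all, crops included, one or two more only if the job needs it, and the job is handed in when it is done.

Besides the shell and the picture viewer there is one more tool, called after ">>>" as a command line: name --argument value ..., lists and objects as JSON in quotes. servo_tool: Moves the arm, as the interface text tells. Shift numbers are shares of 40 cm and turn numbers shares of 360 degrees, none past 1 either way. Its arguments: {"type":"object","properties":{"targets":{"type":"array"},"grip":{"type":"number"},"squeeze":{"type":"number"}},"required":["targets"]}

```bash
mkdir -p pics
cat > h.py <<'E'
import numpy as np, cv2
from workcell import bot
def cloud(name,depth,mask):
    c=bot.get_calibration(name);K=np.array(c["intrinsics"]);R=np.array(c["R"]);t=np.array(c["t"])
    v,u=np.nonzero(mask&(depth>0));z=depth[v,u]
    P=np.stack([(u-K[0,2])/K[0,0]*z,(v-K[1,2])/K[1,1]*z,z],1)
    return (P-t)@R
def proj(name,X):
    c=bot.get_calibration(name);K=np.array(c["intrinsics"]);p=K@(np.array(c["R"])@np.asarray(X).T+np.array(c["t"])[:,None])
    return (p[:2]/p[2]).T
def save(n,im): cv2.imwrite("pics/"+n,im[:,:,::-1])
E
python3 - <<'E'
from h import *
s=bot.observe();print(s["clock"],s["position"],s["tool_rot"],s["force"])
for cam in("scene","top"):
    im,d=bot.grab_frame(cam);save(cam+"1.png",im);np.save(cam+"d.npy",d)
    for n in("crate","crate_lid","crate_catch","tub","tub_lid_edge"):
        for r in bot.trace(cam,n)[:2]:
            m=r["mask"];P=cloud(cam,d,m)
            print(cam,n,round(r["confidence"],2),np.round(r["pixel"]),m.sum(),np.round(np.percentile(P,[5,50,95],axis=0),3).tolist() if len(P) else"")
E
```

```text
0.0 [0.21823713 0.5852946  0.23071773] [-1.46674273  1.56963612 -1.82359122] [ 0.42757511  0.16292673 -0.40687072]
scene crate 0.95 [273. 301.] 21284 [[0.48, -0.322, 0.017], [0.599, -0.257, 0.128], [0.662, -0.14, 0.222]]
scene crate_lid 0.71 [277. 276.] 13756 [[0.546, -0.316, 0.102], [0.601, -0.235, 0.165], [0.658, -0.136, 0.225]]
scene crate_catch 0.87 [199. 285.] 402 [[0.451, -0.268, 0.073], [0.458, -0.259, 0.11], [0.47, -0.246, 0.14]]
scene crate_catch 0.33 [312. 230.] 102 [[0.504, -0.008, 0.051], [0.524, 0.005, 0.074], [0.535, 0.018, 0.076]]
scene tub 0.57 [368. 192.] 4872 [[0.48, 0.128, 0.008], [0.554, 0.176, 0.071], [0.609, 0.257, 0.139]]
scene tub_lid_edge 0.69 [370. 182.] 2517 [[0.509, 0.133, 0.072], [0.557, 0.194, 0.107], [0.605, 0.261, 0.143]]
top crate 0.74 [432. 231.] 14286 [[0.477, -0.31, 0.018], [0.557, -0.22, 0.102], [0.647, -0.125, 0.227]]
top crate_lid 0.79 [445. 209.] 6985 [[0.54, -0.309, 0.108], [0.59, -0.22, 0.18], [0.655, -0.131, 0.229]]
top crate_lid 0.21 [444. 389.] 2000 [[0.237, -0.279, 0.014], [0.3, -0.247, 0.019], [0.399, -0.209, 0.023]]
top crate_catch 0.57 [450. 301.] 337 [[0.449, -0.266, 0.06], [0.456, -0.249, 0.114], [0.467, -0.239, 0.143]]
top tub 0.71 [191. 247.] 7085 [[0.482, 0.132, 0.014], [0.533, 0.196, 0.092], [0.6, 0.268, 0.144]]
top tub_lid_edge 0.79 [188. 237.] 4555 [[0.507, 0.137, 0.077], [0.552, 0.2, 0.114], [0.603, 0.262, 0.146]]
```

View pics/scene1.png

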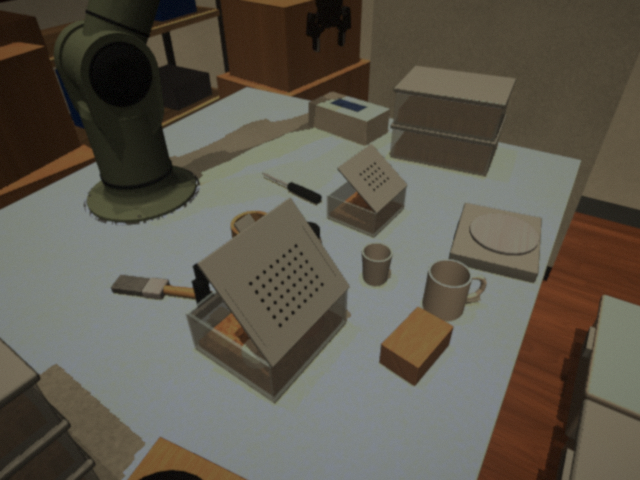

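View pics/top1.png

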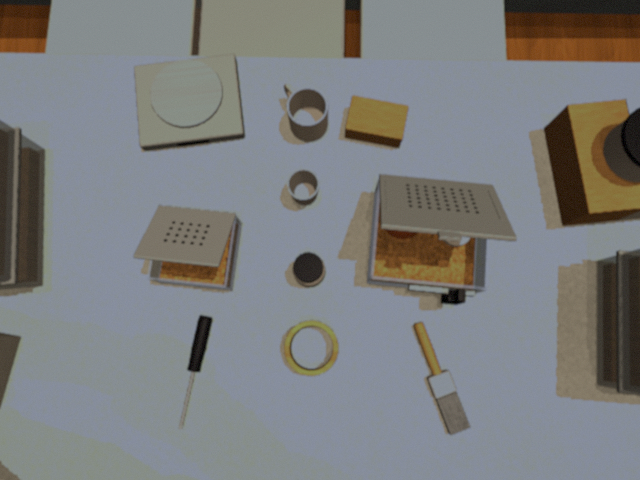

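Run:
```python
from h import *
for cam in("scene","top"):
    im,d=bot.grab_frame(cam)
    r=bot.trace(cam,"crate_lid")[0];m=cv2.erode(r["mask"].astype(np.uint8),np.ones((3,3)))>0
    P=cloud(cam,d,m)
    best=None;rng=np.random.default_rng(0)
    for _ in range(400):
        a=P[rng.choice(len(P),3,False)];n=np.cross(a[1]-a[0],a[2]-a[0]);n/=np.linalg.norm(n)+1e-12
        i=np.abs((P-a[0])@n)<.004
        if best is None or i.sum()>best.sum():best=i
    Q=P[best];c=Q.mean(0);n=np.linalg.svd(Q-c,full_matrices=False)[2][2];n*=np.sign(n[2])
    # lid normal tilts towards hinge (+x crate)... opening raises front edge
    yaw=np.arctan2(n[1],n[0]);th=np.arctan2(np.hypot(n[0],n[1]),n[2])
    ax=np.array([np.cos(yaw)*np.cos(th),np.sin(yaw)*np.cos(th),-np.sin(th)]);ay=np.cross(n,ax)
    q=np.stack([(Q-c)@ax,(Q-c)@ay],1).astype(np.float32)
    print(cam,len(P),len(Q),"yaw",yaw,"th",th,"c",c,"minrect",cv2.minAreaRect(q),"ext",np.percentile(q,[.5,99.5],axis=0))
    lo,hi=np.percentile(q,[1,99],axis=0);mid=(lo[1]+hi[1])/2
    print("far",c+ax*hi[0]+ay*mid,"front",c+ax*lo[0]+ay*mid)
    r=bot.trace(cam,"crate_catch")[0];T=cloud(cam,d,r["mask"]);T=T[(T[:,2]>.12)&(T[:,2]<.16)];print("tab",T.mean(0),T.min(0),T.max(0))
```

```text
scene 20470 13227 yaw -0.08175768911715113 th 0.8352728284554162 c [ 0.6022565  -0.23306091  0.16469865] minrect ((-0.004327863454818726, 0.010567598044872284), (0.1997845470905304, 0.19463896751403809), 89.78131103515625) ext [[-0.09557362 -0.08843697]
 [ 0.09106312  0.10702749]]
far [ 0.66317905 -0.22917704  0.09794993] front [ 0.54299898 -0.21932945  0.23120328]
tab [ 0.46076011 -0.25809245  0.13220506] [ 0.44863166 -0.260957    0.120002  ] [ 0.47024999 -0.2510944   0.14323899]
top 6586 6577 yaw -0.08242840197798841 th 0.8311701954622307 c [ 0.59314923 -0.21956991  0.17663592] minrect ((0.006182640790939331, -0.0002685338258743286), (0.19671191275119781, 0.19541962444782257), 89.92696380615234) ext [[-0.08827077 -0.09683095]
 [ 0.09944053  0.09714376]]
far [ 0.65901746 -0.22492909  0.10420548] front [ 0.53512589 -0.21469371  0.24045392]
tab [ 0.45852429 -0.25199146  0.13812436] [ 0.44878159 -0.25881255  0.12018669] [ 0.46909519 -0.24793584  0.14503277]
```

The scene picture shows the crate on the right with its lid raised (lid centre about pixel 277,276, catch 199,285). The top picture agrees: catch at 455,297, lid edge at 445,235, tub on the left (190,247) and brush in front. Both cameras give yaw -0.082 and a lid angle of 0.83.

```bash
cat >> h.py <<'E'
from scipy.spatial.transform import Rotation as Ro
YAW=-0.082;C=np.array([0.568,-0.219,0]);RC=Ro.from_euler('z',YAW).as_matrix()
def w(x,y,z): return C+RC@np.array([x,y,z])
def rel(s,X): return np.round(Ro.from_euler('xyz',s["tool_rot"]).as_matrix().T@(np.asarray(X)-s["position"])/.4,3)
E
python3 - <<'E'
from h import *
s=bot.observe();R=Ro.from_euler('xyz',s["tool_rot"]).as_matrix();print(s["clock"]);print(R.round(3));print(s["position"])
for yawj in (0,1,2,3):
    # tool x down, tool y along crate yaw + k*90
    a=YAW+yawj*np.pi/2;y=np.array([np.cos(a),np.sin(a),0]);x=np.array([0,0,-1.]);T=np.stack([x,y,np.cross(x,y)],1)
    print(yawj,(Ro.from_matrix(R.T@T).as_rotvec()/(2*np.pi)).round(3))
print("up",rel(s,[.35,.45,.36]))
for X in ([.45,.2,.36],[.52,0,.34],[.56,-.215,.32]):print(X,rel(s,X))
print("lid r.155 th.83 hinge frame",[ (th,w(.09-.15*np.cos(th)+.008*np.sin(th),0,.0905+.15*np.sin(th)+.008*np.cos(th)).round(3)) for th in(.83,.6,.4,.2,0)], "tab",w(-.107,-.045,.141))
E
```

```text
0.9
[[ 0.     0.349  0.937]
 [-0.     0.937 -0.349]
 [-1.     0.     0.   ]]
[0.21833108 0.58561799 0.23130293]
0 [ 0.206  0.    -0.   ]
1 [-0.044  0.    -0.   ]
2 [-0.294  0.     0.   ]
3 [ 0.456 -0.    -0.   ]
up [-0.322 -0.203  0.427]
[0.45, 0.2, 0.36] [-0.322 -0.701  0.879]
[0.52, 0, 0.34] [-0.272 -1.108  1.218]
[0.56, -0.215, 0.32] [-0.222 -1.577  1.5  ]
lid r.155 th.83 hinge frame [(0.83, array([ 0.563, -0.219,  0.207])), (0.6, array([ 0.539, -0.217,  0.182])), (0.4, array([ 0.523, -0.215,  0.156])), (0.2, array([ 0.513, -0.214,  0.128])), (0, array([ 0.508, -0.214,  0.098]))] tab [ 0.45767367 -0.25508462  0.141     ]
```

>>> servo_tool --targets '[{"x": -0.3,"y": -0.2,"z": 0.43},{"x": -0.32,"y": -0.2,"z": 0.43,"wx": -0.044},{"x": -0.32,"y": -0.2,"z": 0.43,"wx": -0.044},{"x": -0.32,"y": -0.7,"z": 0.88,"wx": -0.044},{"x": -0.32,"y": -0.7,"z": 0.88,"wx": -0.044},{"x": -0.32,"y": -0.7,"z": 0.88,"wx": -0.044},{"x": -0.32,"y": -0.7,"z": 0.88,"wx": -0.044},{"x": -0.32,"y": -0.7,"z": 0.88,"wx": -0.044},{"x": -0.32,"y": -0.7,"z": 0.88,"wx": -0.044},{"x": -0.32,"y": -0.7,"z": 0.88,"wx": -0.044}]' --grip -1

```text
$.targets[0]: bad value
```

Run:
```python
from h import *
s=bot.observe();print(s["clock"],s["position"],s["grip_width"],s["qpos"]);print(Ro.from_euler('xyz',s["tool_rot"]).as_matrix().round(3))
for X in ([.53,0,.34],[.57,-.216,.30],[.57,-.216,.26]):print(X,rel(s,X))
```

```text
0.9 [0.21833108 0.58561799 0.23130293] 0.0856636273103198 [-1.28419594  0.52137702 -0.03628653  1.59950651  0.02121664  1.02109238
 -0.11279009]
[[ 0.     0.349  0.937]
 [-0.     0.937 -0.349]
 [-1.     0.     0.   ]]
[0.53, 0, 0.34] [-0.272 -1.1    1.242]
[0.57, -0.216, 0.3] [-0.172 -1.571  1.524]
[0.57, -0.216, 0.26] [-0.072 -1.571  1.524]
```

>>> servo_tool --targets '[{"x": -0.3,"y": -0.2,"z": 0.43,"wx": 0,"wy": 0,"wz": 0},{"x": -0.32,"y": -0.2,"z": 0.43,"wx": -0.044,"wy": 0,"wz": 0},{"x": -0.32,"y": -0.2,"z": 0.43,"wx": -0.044,"wy": 0,"wz": 0},{"x": -0.32,"y": -0.7,"z": 0.88,"wx": -0.044,"wy": 0,"wz": 0},{"x": -0.32,"y": -0.7,"z": 0.88,"wx": -0.044,"wy": 0,"wz": 0},{"x": -0.32,"y": -0.7,"z": 0.88,"wx": -0.044,"wy": 0,"wz": 0},{"x": -0.32,"y": -0.7,"z": 0.88,"wx": -0.044,"wy": 0,"wz": 0},{"x": -0.32,"y": -0.7,"z": 0.88,"wx": -0.044,"wy": 0,"wz": 0},{"x": -0.32,"y": -0.7,"z": 0.88,"wx": -0.044,"wy": 0,"wz": 0},{"x": -0.32,"y": -0.7,"z": 0.88,"wx": -0.044,"wy": 0,"wz": 0}]' --grip -1

```text
clock: 2.15
position: [0.4502, 0.2007, 0.3593]
tool_rot: [1.703, 1.57, 1.623]
force: [-0.7, -0.1, -0.1]
grip_width: -0.0003
```

Run:
```python
from h import *
s=bot.observe();print(s["clock"],s["position"],s["grip_width"],s["qpos"]);print(Ro.from_euler('xyz',s["tool_rot"]).as_matrix().round(3))
for X in ([.53,0,.34],[.57,-.216,.30],[.57,-.216,.26]):print(X,rel(s,X))
```

```text
2.15 [0.45017319 0.20068012 0.35933438] -0.0002542096250594378 [-0.61129936  0.18446713  0.08513459  1.76286465 -0.01710302  1.1948039
  0.96919829]
[[-0.     0.08   0.997]
 [ 0.     0.997 -0.08 ]
 [-1.     0.    -0.   ]]
[0.53, 0, 0.34] [ 0.048 -0.484  0.239]
[0.57, -0.216, 0.3] [ 0.148 -1.014  0.382]
[0.57, -0.216, 0.26] [ 0.248 -1.014  0.382]
```

>>> servo_tool --targets '[{"x": 0.05,"y": -0.48,"z": 0.24,"wx": 0,"wy": 0,"wz": 0},{"x": 0.05,"y": -0.48,"z": 0.24,"wx": 0,"wy": 0,"wz": 0},{"x": 0.05,"y": -0.48,"z": 0.24,"wx": 0,"wy": 0,"wz": 0},{"x": 0.05,"y": -0.48,"z": 0.24,"wx": 0,"wy": 0,"wz": 0},{"x": 0.15,"y": -1,"z": 0.38,"wx": 0,"wy": 0,"wz": 0},{"x": 0.15,"y": -1,"z": 0.38,"wx": 0,"wy": 0,"wz": 0},{"x": 0.15,"y": -1,"z": 0.38,"wx": 0,"wy": 0,"wz": 0},{"x": 0.15,"y": -1,"z": 0.38,"wx": 0,"wy": 0,"wz": 0},{"x": 0.15,"y": -1,"z": 0.38,"wx": 0,"wy": 0,"wz": 0}]'

```text
clock: 3.28
position: [0.5696, -0.2113, 0.2981]
tool_rot: [-3.12, 1.569, 3.082]
force: [1.1, -0.0, -0.3]
grip_width: -0.0
```

Run:
```python
from h import *
s=bot.observe();print(s["clock"],s["position"],s["force"],s["qpos"]);print(Ro.from_euler('xyz',s["tool_rot"]).as_matrix().round(3))
for th in (.83,.7,.6,.5,.4,.3,.2,.1,0,-.05):
    X=w(.09-.15*np.cos(th)+.008*np.sin(th),0,.0905+.15*np.sin(th)+.008*np.cos(th));print(th,X.round(3),rel(s,X))
im,d=bot.grab_frame("scene");save("scene2.png",im[130:430,100:450])
```

```text
3.275 [ 0.5696204  -0.21128906  0.29806169] [ 1.08741244 -0.04983806 -0.28403423] [ 0.05104728  0.44779267  0.30044391  1.57785946 -0.14109264  1.13896417
  1.87196292]
[[-0.002  0.082  0.997]
 [ 0.     0.997 -0.082]
 [-1.    -0.    -0.002]]
0.83 [ 0.563 -0.219  0.207] [ 0.229 -0.02  -0.015]
0.7 [ 0.548 -0.217  0.193] [ 0.262 -0.02  -0.051]
0.6 [ 0.539 -0.217  0.182] [ 0.291 -0.02  -0.075]
0.5 [ 0.53  -0.216  0.169] [ 0.322 -0.02  -0.096]
0.4 [ 0.523 -0.215  0.156] [ 0.355 -0.02  -0.114]
0.3 [ 0.517 -0.215  0.142] [ 0.389 -0.02  -0.129]
0.2 [ 0.513 -0.214  0.128] [ 0.425 -0.02  -0.14 ]
0.1 [ 0.51  -0.214  0.113] [ 0.462 -0.019 -0.148]
0 [ 0.508 -0.214  0.098] [ 0.499 -0.019 -0.152]
-0.05 [ 0.508 -0.214  0.091] [ 0.518 -0.019 -0.152]
```

View pics/scene2.png

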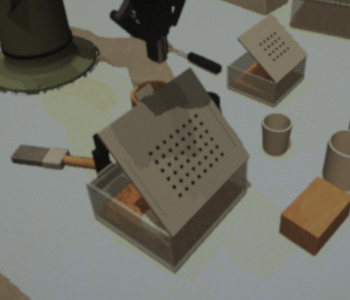

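The gripper hangs over the lid near its front edge (crop pixel 157,50), so I'm pushing along the lid's arc.

>>> servo_tool --targets '[{"x": 0.12,"y": -0.02,"z": -0.01,"wx": 0,"wy": 0,"wz": 0},{"x": 0.17,"y": -0.02,"z": -0.01,"wx": 0,"wy": 0,"wz": 0},{"x": 0.2,"y": -0.02,"z": -0.01,"wx": 0,"wy": 0,"wz": 0},{"x": 0.23,"y": -0.02,"z": -0.02,"wx": 0,"wy": 0,"wz": 0},{"x": 0.25,"y": -0.02,"z": -0.035,"wx": 0,"wy": 0,"wz": 0},{"x": 0.27,"y": -0.02,"z": -0.055,"wx": 0,"wy": 0,"wz": 0},{"x": 0.29,"y": -0.02,"z": -0.075,"wx": 0,"wy": 0,"wz": 0},{"x": 0.31,"y": -0.02,"z": -0.09,"wx": 0,"wy": 0,"wz": 0},{"x": 0.33,"y": -0.02,"z": -0.1,"wx": 0,"wy": 0,"wz": 0},{"x": 0.355,"y": -0.02,"z": -0.115,"wx": 0,"wy": 0,"wz": 0}]'

```text
clock: 4.58
position: [0.523, -0.2138, 0.156]
tool_rot: [2.483, 1.57, 2.403]
force: [2.6, -0.1, 0.9]
grip_width: 0.0001
```

Run:
```python
from h import *
s=bot.observe();print(s["clock"],s["position"],s["force"])
for th in (.3,.2,.1,0):
    X=w(.09-.15*np.cos(th)+.008*np.sin(th),0,.0905+.15*np.sin(th)+.008*np.cos(th));print(th,X.round(3),rel(s,X))
im,d=bot.grab_frame("scene");save("scene3.png",im[130:430,100:450])
```

```text
4.575 [ 0.52304336 -0.2138018   0.15599154] [ 2.62580435 -0.07575926  0.85386981]
0.3 [ 0.517 -0.215  0.142] [ 0.034 -0.004 -0.014]
0.2 [ 0.513 -0.214  0.128] [ 0.07  -0.004 -0.025]
0.1 [ 0.51  -0.214  0.113] [ 0.106 -0.004 -0.033]
0 [ 0.508 -0.214  0.098] [ 0.144 -0.004 -0.037]
```

View pics/scene3.png

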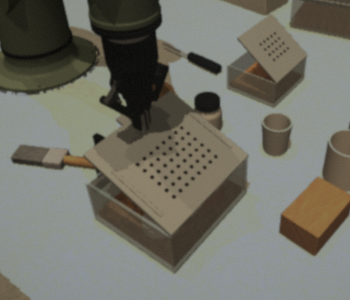

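The lid has swung about halfway down with the fingertips on it (crop pixel 140,130), and the crate hasn't moved. Continuing.

>>> servo_tool --targets '[{"x": 0.02,"y": 0,"z": -0.008,"wx": 0,"wy": 0,"wz": 0},{"x": 0.04,"y": 0,"z": -0.015,"wx": 0,"wy": 0,"wz": 0},{"x": 0.06,"y": 0,"z": -0.02,"wx": 0,"wy": 0,"wz": 0},{"x": 0.08,"y": 0,"z": -0.026,"wx": 0,"wy": 0,"wz": 0},{"x": 0.1,"y": 0,"z": -0.03,"wx": 0,"wy": 0,"wz": 0},{"x": 0.12,"y": 0,"z": -0.033,"wx": 0,"wy": 0,"wz": 0},{"x": 0.135,"y": 0,"z": -0.035,"wx": 0,"wy": 0,"wz": 0},{"x": 0.142,"y": 0,"z": -0.036,"wx": 0,"wy": 0,"wz": 0},{"x": 0.146,"y": 0,"z": -0.036,"wx": 0,"wy": 0,"wz": 0},{"x": 0.146,"y": 0,"z": -0.036,"wx": 0,"wy": 0,"wz": 0}]'

```text
clock: 5.88
position: [0.5073, -0.2124, 0.0981]
tool_rot: [2.486, 1.568, 2.405]
force: [-10.3, 4.5, 39.3]
grip_width: 0.0001
```

Run:
```python
from h import *
s=bot.observe();print(s["clock"],s["position"],s["force"])
```

```text
5.875 [ 0.50733603 -0.21241002  0.09805545] [-10.33242208   4.53643069  39.33582071]
```

Contact is firm at the shut height (TCP z 0.098, 39 N). Backing off and checking.

>>> servo_tool --targets '[{"x": -0.03,"y": 0,"z": 0,"wx": 0,"wy": 0,"wz": 0},{"x": -0.15,"y": 0,"z": 0,"wx": 0,"wy": 0,"wz": 0},{"x": -0.25,"y": -0.25,"z": 0,"wx": 0,"wy": 0,"wz": 0},{"x": -0.25,"y": -0.25,"z": 0,"wx": 0,"wy": 0,"wz": 0},{"x": -0.25,"y": -0.25,"z": 0,"wx": 0,"wy": 0,"wz": 0}]'

```text
clock: 6.5
position: [0.4986, -0.3159, 0.1992]
tool_rot: [-2.232, 1.57, -2.317]
force: [-0.6, 0.4, 0.0]
grip_width: 0.0002
```

Run:
```python
from h import *
s=bot.observe();print(s["clock"],s["position"],s["force"])
for cam in("top","scene"):
    im,d=bot.grab_frame(cam);save(cam+"4.png",im[150:350,330:560] if cam=="top" else im[130:430,100:450])
    for r in bot.trace(cam,"crate_lid")[:1]:
        m=cv2.erode(r["mask"].astype(np.uint8),np.ones((3,3)))>0
        P=cloud(cam,d,m);P=P[(P[:,2]<.12)&(P[:,2]>.085)];A=np.c_[P[:,:2]-P[:,:2].mean(0),np.ones(len(P))]
        print(cam,"lid",r["confidence"],len(P),np.linalg.lstsq(A,P[:,2],rcond=None)[0],cv2.minAreaRect(P[:,:2].astype(np.float32)*1000))
    r=bot.trace(cam,"crate_catch")
    for q in r[:1]:
        T=cloud(cam,d,q["mask"]);T=T[(T[:,2]>.125)&(T[:,2]<.16)&(T[:,1]<-.2)]
        if len(T):L=(T-C)@RC;print(cam,"tab",q["confidence"],len(T),np.percentile(L,[5,50,95],axis=0).round(4).tolist())
for y in (-.09,-.075,-.05,-.02,0.):print(y,rel(s,w(-.107,y,.122)))
```

```text
6.5 [ 0.4986457  -0.31589696  0.19923804] [-0.6136897   0.37565889  0.0172088 ]
top tab 0.62 114 [[-0.1155, -0.0478, 0.1271], [-0.106, -0.0415, 0.1413], [-0.0966, -0.0383, 0.1439]]
scene lid 0.67 9675 [ 0.00036142 -0.00095652  0.09851189] ((562.8255615234375, -219.93585205078125), (198.24386596679688, 194.85699462890625), 85.48301696777344)
scene tab 0.97 125 [[-0.113, -0.0492, 0.1267], [-0.1017, -0.0467, 0.1369], [-0.0947, -0.0401, 0.1418]]
-0.09 [ 0.193  0.03  -0.115]
-0.075 [ 0.193  0.068 -0.115]
-0.05 [ 0.193  0.13  -0.115]
-0.02 [ 0.193  0.205 -0.115]
0.0 [ 0.193  0.255 -0.115]
```

View pics/top4.png

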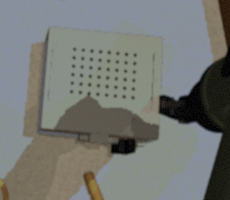

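View pics/scene4.png

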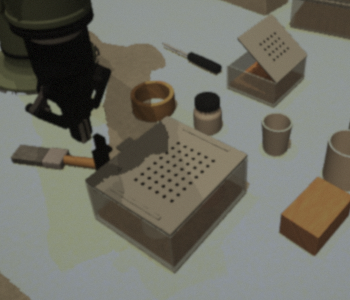

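The lid lies flat at 98.5 mm with slope under 0.001. The catch tab is still right of the tongue (top crop 122,146; scene crop 100,150), at crate-frame y of about -0.044. Moving in to its right.

>>> servo_tool --targets '[{"x": 0.0,"y": 0.02,"z": -0.115,"wx": 0,"wy": 0,"wz": 0},{"x": 0.06,"y": 0.02,"z": -0.115,"wx": 0,"wy": 0,"wz": 0},{"x": 0.15,"y": 0.02,"z": -0.115,"wx": 0,"wy": 0,"wz": 0},{"x": 0.193,"y": 0.02,"z": -0.115,"wx": 0,"wy": 0,"wz": 0},{"x": 0.193,"y": 0.03,"z": -0.115,"wx": 0,"wy": 0,"wz": 0},{"x": 0.193,"y": 0.04,"z": -0.115,"wx": 0,"wy": 0,"wz": 0}]'

```text
clock: 7.55
position: [0.4554, -0.2913, 0.1213]
tool_rot: [2.367, 1.568, 2.288]
force: [-0.1, -0.7, 0.3]
grip_width: -0.0001
```

```bash
cat > st.py <<'E'
from h import *
s=bot.observe();print(s["clock"],s["position"].round(4),"force crate",(RC.T@s["force"]).round(2),"tcp crate",((s["position"]-C)@RC).round(4))
for y in (-.06,-.04,-.02,-.01):print(y,rel(s,w(-.107,y,.122)))
E
python3 st.py
```

```text
7.55 [ 0.4554 -0.2913  0.1213] force crate [-0.02 -0.7   0.26] tcp crate [-0.1063 -0.0812  0.1213]
-0.06 [-0.002  0.053 -0.002]
-0.04 [-0.001  0.103 -0.001]
-0.02 [-0.001  0.153 -0.001]
-0.01 [-0.001  0.178 -0.001]
```

>>> servo_tool --targets '[{"x": 0,"y": 0.015,"z": 0,"wx": 0,"wy": 0,"wz": 0},{"x": 0,"y": 0.03,"z": 0,"wx": 0,"wy": 0,"wz": 0},{"x": 0,"y": 0.045,"z": 0,"wx": 0,"wy": 0,"wz": 0},{"x": 0,"y": 0.06,"z": 0,"wx": 0,"wy": 0,"wz": 0},{"x": 0,"y": 0.075,"z": 0,"wx": 0,"wy": 0,"wz": 0},{"x": 0,"y": 0.09,"z": 0,"wx": 0,"wy": 0,"wz": 0},{"x": 0,"y": 0.105,"z": 0,"wx": 0,"wy": 0,"wz": 0},{"x": 0,"y": 0.115,"z": 0,"wx": 0,"wy": 0,"wz": 0}]'

```text
clock: 8.55
position: [0.4591, -0.245, 0.1215]
tool_rot: [2.318, 1.568, 2.239]
force: [1.4, -2.1, 1.0]
grip_width: 0.0002
```

```bash
python3 st.py
python3 - <<'E'
from h import *
for cam in("top","scene"):
    im,d=bot.grab_frame(cam)
    for q in bot.trace(cam,"crate_catch")[:1]:
        T=cloud(cam,d,q["mask"]);T=T[(T[:,2]>.09)&(T[:,2]<.16)&(T[:,1]<-.15)]
        L=(T-C)@RC;print(cam,"tab",q["confidence"],q["pixel"],len(T),np.percentile(L,[5,50,95],axis=0).round(4).tolist())
save("scene5.png",cv2.resize(im[230:350,150:310],None,fx=4,fy=4))
E
```

```text
8.55 [ 0.4591 -0.245   0.1215] force crate [ 1.6  -2.    0.99] tcp crate [-0.1064 -0.0348  0.1215]
-0.06 [-0.001 -0.063 -0.002]
-0.04 [-0.001 -0.013 -0.002]
-0.02 [-0.001  0.037 -0.001]
-0.01 [-0.001  0.062 -0.001]
top tab 0.46 [432.0, 302.5] 21 [[-0.1159, -0.017, 0.0919], [-0.1155, -0.0066, 0.1042], [-0.113, -0.0034, 0.1144]]Traceback (most recent call last):
  File "<stdin>", line 6, in <module>
    return _quantile_unchecked(
        a, q, axis, out, overwrite_input, method, keepdims, weights)
    return _ureduce(a,
                    func=_quantile_ureduce_func,
    ...<5 lines>...
                    overwrite_input=overwrite_input,
                    method=method)
    r = func(a, **kwargs)
    result = _quantile(arr,
                       quantiles=q,
    ...<2 lines>...
                       out=out,
                       weights=wgt)
    slices_having_nans = np.isnan(arr[-1, ...])
                                  ~~~^^^^^^^^^
IndexError: index -1 is out of bounds for axis 0 with size 0
```

>>> servo_tool --targets '[{"x": 0,"y": 0.005,"z": 0,"wx": 0,"wy": 0,"wz": 0},{"x": 0,"y": 0.01,"z": 0,"wx": 0,"wy": 0,"wz": 0},{"x": 0,"y": 0.015,"z": 0,"wx": 0,"wy": 0,"wz": 0},{"x": 0,"y": 0.018,"z": 0,"wx": 0,"wy": 0,"wz": 0}]'

```text
clock: 9.25
position: [0.4594, -0.2378, 0.1213]
tool_rot: [2.418, 1.568, 2.339]
force: [-0.4, -3.2, -0.6]
grip_width: -0.0003
```

>>> servo_tool --targets '[{"x": 0,"y": 0.004,"z": 0,"wx": 0,"wy": 0,"wz": 0},{"x": 0,"y": 0.007,"z": 0,"wx": 0,"wy": 0,"wz": 0}]'

```text
clock: 9.5
position: [0.4596, -0.2349, 0.1213]
tool_rot: [2.413, 1.568, 2.334]
force: [-0.8, -2.3, -0.5]
grip_width: 0.0001
```

```bash
python3 st.py
```

```text
9.5 [ 0.4596 -0.2349  0.1213] force crate [-0.61 -2.37 -0.45] tcp crate [-0.1067 -0.0248  0.1213]
-0.06 [-0.002 -0.088 -0.001]
-0.04 [-0.002 -0.038 -0.001]
-0.02 [-0.002  0.012 -0.001]
-0.01 [-0.002  0.037 -0.001]
```

Still sliding at about 2.4 N, so continuing in small steps and watching the force.

>>> servo_tool --targets '[{"x": 0,"y": 0.004,"z": 0,"wx": 0,"wy": 0,"wz": 0},{"x": 0,"y": 0.006,"z": 0,"wx": 0,"wy": 0,"wz": 0}]'

```text
clock: 9.75
position: [0.4598, -0.2324, 0.1213]
tool_rot: [2.406, 1.568, 2.327]
force: [0.3, -3.0, -1.0]
grip_width: -0.0003
```

>>> servo_tool --targets '[{"x": 0,"y": 0.004,"z": 0,"wx": 0,"wy": 0,"wz": 0}]'

```text
clock: 9.88
position: [0.46, -0.2308, 0.1213]
tool_rot: [2.419, 1.568, 2.341]
force: [0.5, -2.2, -0.8]
grip_width: -0.0001
```

>>> servo_tool --targets '[{"x": 0,"y": 0.004,"z": 0,"wx": 0,"wy": 0,"wz": 0}]'

```text
clock: 10.0
position: [0.4601, -0.2291, 0.1213]
tool_rot: [2.424, 1.568, 2.345]
force: [-0.4, -1.7, -0.4]
grip_width: -0.0
```

>>> servo_tool --targets '[{"x": 0,"y": 0.004,"z": 0,"wx": 0,"wy": 0,"wz": 0}]'

```text
clock: 10.12
position: [0.4602, -0.2274, 0.1213]
tool_rot: [2.417, 1.568, 2.338]
force: [0.4, -2.5, -0.9]
grip_width: 0.0002
```

```bash
python3 st.py
python3 - <<'E'
from h import *
im,d=bot.grab_frame("top");save("top6.png",cv2.resize(im[180:320,350:510],None,fx=4,fy=4))
E
```

```text
10.125 [ 0.4602 -0.2274  0.1213] force crate [ 0.58 -2.47 -0.89] tcp crate [-0.1067 -0.0172  0.1213]
-0.06 [-0.002 -0.107 -0.001]
-0.04 [-0.002 -0.057 -0.001]
-0.02 [-0.002 -0.007 -0.001]
-0.01 [-0.002  0.018 -0.001]
```

View pics/top6.png

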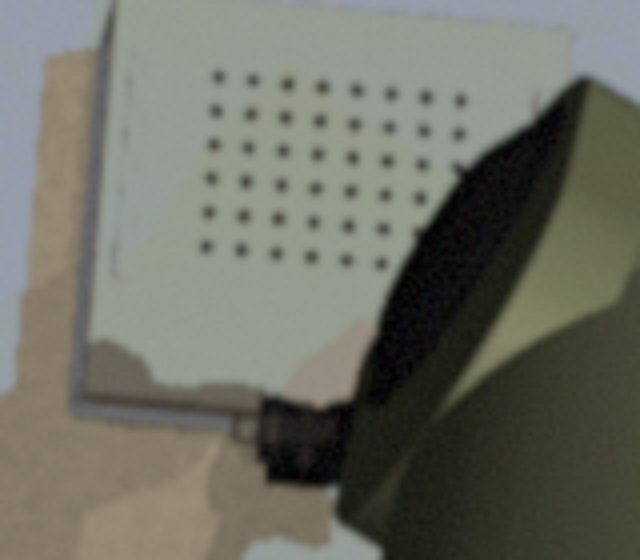

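The enlarged top view shows the catch's left edge (262,440) about 11 mm right of the tongue's left edge (235,430). At the stop that gap should be 2 mm, so about 9 mm remains.

>>> servo_tool --targets '[{"x": 0,"y": 0.004,"z": 0,"wx": 0,"wy": 0,"wz": 0},{"x": 0,"y": 0.008,"z": 0,"wx": 0,"wy": 0,"wz": 0},{"x": 0,"y": 0.01,"z": 0,"wx": 0,"wy": 0,"wz": 0}]'

```text
clock: 10.55
position: [0.4604, -0.2237, 0.1213]
tool_rot: [2.568, 1.568, 2.489]
force: [-1.1, -7.4, -1.3]
grip_width: 0.0001
```

>>> servo_tool --targets '[{"x": 0,"y": 0.004,"z": 0,"wx": 0,"wy": 0,"wz": 0}]'

```text
clock: 10.68
position: [0.4604, -0.2227, 0.1214]
tool_rot: [2.833, 1.569, 2.753]
force: [-0.4, -6.4, -1.6]
grip_width: -0.0005
```

>>> servo_tool --targets '[{"x": 0,"y": 0.003,"z": 0,"wx": 0,"wy": 0,"wz": 0}]'

```text
clock: 10.8
position: [0.4604, -0.2221, 0.1214]
tool_rot: [-3.12, 1.569, 3.083]
force: [0.6, -5.9, -2.2]
grip_width: 0.0002
```

Force has risen to 6–7 N, which suggests the stop. Backing off to look before pressing more.

>>> servo_tool --targets '[{"x": 0,"y": -0.04,"z": 0,"wx": 0,"wy": 0,"wz": 0},{"x": -0.1,"y": -0.06,"z": 0,"wx": 0,"wy": 0,"wz": 0},{"x": -0.2,"y": -0.2,"z": 0,"wx": 0,"wy": 0,"wz": 0},{"x": -0.2,"y": -0.35,"z": 0,"wx": 0,"wy": 0,"wz": 0},{"x": -0.2,"y": -0.35,"z": 0,"wx": 0,"wy": 0,"wz": 0}]'

```text
clock: 11.42
position: [0.4474, -0.3668, 0.202]
tool_rot: [-2.147, 1.568, -2.233]
force: [0.4, 0.9, -0.8]
grip_width: 0.0
```

Run:
```python
from h import *
s=bot.observe();print(s["clock"],s["position"])
ims=[]
for cam in("top","scene"):
    im,d=bot.grab_frame(cam);ims.append(im)
    r=bot.trace(cam,"crate_lid")[0];m=cv2.erode(r["mask"].astype(np.uint8),np.ones((3,3)))>0
    P=cloud(cam,d,m);P=P[(P[:,2]<.115)&(P[:,2]>.085)]
    if len(P):print(cam,"lid z",np.median(P[:,2]),cv2.minAreaRect(P[:,:2].astype(np.float32)*1000))
    for q in bot.trace(cam,"crate_catch")[:1]:
        T=cloud(cam,d,q["mask"]);T=T[(T[:,2]>.122)&(T[:,2]<.16)&(T[:,1]<-.15)]
        if len(T):print(cam,"tab",q["confidence"],len(T),np.percentile((T-C)@RC,[5,50,95],axis=0).round(4).tolist())
a=cv2.resize(ims[0][180:320,350:510],(400,350));b=cv2.resize(ims[1][220:360,150:310],(400,350))
save("both7.png",np.hstack([a,b]))
```

```text
11.425 [ 0.44739947 -0.36684674  0.20196501]
top lid z 0.09965735939715954 ((554.6300048828125, -214.8472137451172), (199.2173614501953, 204.99969482421875), 83.4972915649414)
top tab 0.9 109 [[-0.1157, 0.0011, 0.1252], [-0.1061, 0.0067, 0.1412], [-0.0969, 0.0104, 0.144]]
scene lid z 0.09850943361207021 ((565.2964477539062, -218.7535400390625), (197.2821044921875, 191.65435791015625), 83.58860778808594)
scene tab 0.88 126 [[-0.1124, -0.0007, 0.124], [-0.1017, 0.001, 0.1351], [-0.0947, 0.0078, 0.1415]]
```

View pics/both7.png

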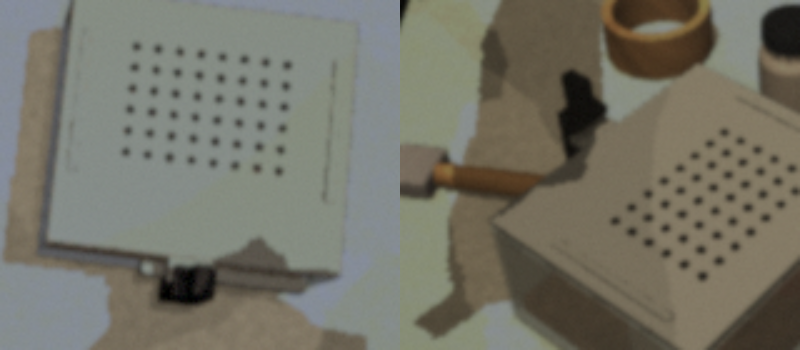

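Both views show the catch sitting at the middle of the lid's front edge: the edge runs from 45 to 340 in the left half, with the catch at about 188. It has travelled about 0.05 m to its stop, the lid is still flat at z 0.0985, and the arm is clear. Handing in.

```bash
python3 -c "
from h import *
s=bot.observe();print(s['clock'],s['force']);print(bot.job_done())"
```

```text
11.725 [-0.474215    0.30223398 -0.06471851]
the job is handed in; nothing more can be done
None
```

I pushed the crate's lid fully down with the shut fingertips, then pushed the catch left to its stop, and handed in at 11.7 s with the arm clear of everything.

- **Lid:** the last check puts its upper face at 98.5 mm (scene camera) or 99.7 mm (top camera), where 98.5 mm is shut. The fingertips pressed with about 39 N at the bottom of the push. That is close to the 40 N limit for the arm and gripper body, though only the fingertips touched.
- **Catch:** the tab moved about 48 mm between the before and after pictures, and with its starting travel of about 6 mm that puts it at the 50 mm stop. The push force rose from about 2 N to 6–7 N at the end. The two cameras differ by about 6 mm on the tab's position, but their average agrees with the stop.
- **Crate moved slightly:** the lid outline reads about 0.03 rad (under 2°) clockwise of where it was before the catch push, a few mm at the front. It most likely turned in the last few millimetres of that push, and I did not try to turn it back.
- **Everything else:** I did not touch the tub or the other things, and saw no change in them in the pictures. I did not measure them again at the end.

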